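# Bolt down the coal burner's top plate

## Task

Tighten the burner's four thumb nuts clockwise by about half a turn each, in cross order (one, then the one diagonally opposite, then the other two), so that the plate seats evenly on its rubber seal. Stop each nut as soon as you feel it bite firmly: every one must end up snug, but do not crush the seal. Do not press hard on the plate, and leave everything else on the counter where it is.

Things in the scene. Friction and masses are not known exactly. Their poses are not given: they have to be found in the camera images.
- burner: green square table-top coal burner, 230 x 230 x 50 mm, fixed to the counter, a black gas knob on its -x side; origin at the centre of its underside, axes along its sides, z up
- plate: the burner's square steel top plate, 190 x 190 x 4 mm, with a low dark disc (72 across, 6 above the plate) in the middle; origin at its centre, mid-thickness, 60 mm above the counter before tightening, about 57 after. Springs hold it up against the nuts, which sink 1 mm per rad and push it down, so it tilts while they are uneven
- seal: black rubber frame, 190 mm square, under the plate; origin as the burner's. A nut runs freely (friction about 0.1 N m either way), then 2.8 to 3.5 rad on (differs per nut, not visible) it bites on the seal: its moment climbs 3 N m per rad. Tight: 0.1 to 0.4 N m above its free-running moment, best 0.25; above 0.47 the seal is crushed. Grip the nuts with 40 to 60 N
- nut_a: thumb nut at the plate's +x, +y corner (burner axes; 65 mm from the centre along each), diagonally opposite nut_c: red upright flat grip 36 long x 14 thick on an 18 mm brass collar. Origin on its axis in the plate's mid-thickness; x along the grip, z up; grip spans 10 to 48 mm above the origin. Tightens clockwise from above, sinking with the plate; stays where left; may be regrasped. See seal
- nut_b: thumb nut at the plate's -x, +y corner (burner axes; 65 mm from the centre along each), diagonally opposite nut_d: red upright flat grip 36 long x 14 thick on an 18 mm brass collar. Origin on its axis in the plate's mid-thickness; x along the grip, z up; grip spans 10 to 48 mm above the origin. Tightens clockwise from above, sinking with the plate; stays where left; may be regrasped. See seal
- nut_c: thumb nut at the plate's -x, -y corner (burner axes; 65 mm from the centre along each), diagonally opposite nut_a: red upright flat grip 36 long x 14 thick on an 18 mm brass collar. Origin on its axis in the plate's mid-thickness; x along the grip, z up; grip spans 10 to 48 mm above the origin. Tightens clockwise from above, sinking with the plate; stays where left; may be regrasped. See seal
- nut_d: thumb nut at the plate's +x, -y corner (burner axes; 65 mm from the centre along each), diagonally opposite nut_b: red upright flat grip 36 long x 14 thick on an 18 mm brass collar. Origin on its axis in the plate's mid-thickness; x along the grip, z up; grip spans 10 to 48 mm above the origin. Tightens clockwise from above, sinking with the plate; stays where left; may be regrasped. See seal
- bowl_white: white glazed clay bowl, 88 tall, 72 across; origin at the centre of its underside; a bystander to leave alone
- bowl_brown: brown clay bowl, 88 tall, 72 across; origin at the centre of its underside; a bystander to leave alone
- bowl_red: dark red clay bowl, 88 tall, 72 across; origin at the centre of its underside; a bystander to leave alone
- tongs: steel coal tongs, 170 long, 12 high; origin at the centre of its underside; a bystander to leave alone
- heat_pot: round aluminium pot with a knob, 76 across, 54 tall; origin at the centre of its underside; a bystander to leave alone
- spare_nut: a spare thumb nut like the other four (48 tall), standing loose on the counter beside the burner; not part of the job; origin at the centre of its underside; a bystander to leave alone
- trivet: flat dark steel ring, 90 across, 8 high, on the counter beside the burner; origin at the centre of its underside; a bystander to leave alone

How it is judged:
On the way, in this order (a step that is already met when the one before it is completed fails the run):
1. a first nut is tight (contact force between any of nut_a, nut_b, nut_c, nut_d and seal above 3 N), for 0.2 s.
2. the nut diagonally opposite to it is tight as well, the other two not yet ((contact force between each of nut_a, nut_c and seal above 3 N or contact force between each of nut_b, nut_d and seal above 3 N)), for 0.2 s.
3. a third nut is tight as well ((contact force between each of nut_a, nut_b, nut_c and seal above 3 N or contact force between each of nut_b, nut_c, nut_d and seal above 3 N or contact force between each of nut_c, nut_d, nut_a and seal above 3 N or contact force between each of nut_d, nut_a, nut_b and seal above 3 N)), for 0.2 s.
4. all four are tight (contact force between each of nut_a, nut_b, nut_c, nut_d and seal above 3 N), for 0.2 s.
At the end, for the whole second after the job is handed in: each of the four nuts presses on the seal (more than 3 N, which is about 0.06 N m above its free-running moment), and the plate lies level within 0.012 rad and has sunk by at least 1.8 mm (all of step 4 and angle between plate's own z axis and vertical below 0.012 rad and z of plate in the frame of burner below 0.0582 m); the robot touches nothing.
It fails at once if a nut overtightened: it presses on the seal with more than 24 N (about 0.47 N m above its free-running moment) (contact force between any of nut_a, nut_b, nut_c, nut_d and seal above 24 N).
It fails at once if two neighbouring nuts tight while neither of the others is (not cross order) ((contact force between each of nut_a, nut_b and seal above 3 N and not (contact force between nut_c and seal above 3 N) and not (contact force between nut_d and seal above 3 N)) or (contact force between each of nut_b, nut_c and seal above 3 N and not (contact force between nut_a and seal above 3 N) and not (contact force between nut_d and seal above 3 N)) or (contact force between each of nut_c, nut_d and seal above 3 N and not (contact force between nut_a and seal above 3 N) and not (contact force between nut_b and seal above 3 N)) or (contact force between each of nut_d, nut_a and seal above 3 N and not (contact force between nut_b and seal above 3 N) and not (contact force between nut_c and seal above 3 N))).
It fails at once if the gripper presses on the plate with more than 25 N (contact force between the fingers and plate above 25 N).
It fails at once if a bystander moved by more than 30 mm (distance of any of bowl_white, bowl_brown, bowl_red, tongs, heat_pot, spare_nut, trivet from where it was at the start of the episode above 0.03 m).
It also fails if it takes over 72 s, if anything falls off the work surface, if the arm or the gripper's body presses on something with over 40 N, if the wrist force passes 120 N, or if a joint passes its speed limit or range.

## Robot

A 7-joint arm with a two-finger parallel gripper is mounted at the origin on the work surface. World frame = base frame: x ahead of the robot, y to its left, z up, the work surface at z = 0. Lengths are in m, angles in rad, forces in N, time in s.
With the tool pointing down it reaches from about 0.425 to 0.925 m from the base axis. Payload 6.8 kg.
Tool frame: the origin (TCP) lies midway between the tips of the shut fingers; the grasp point (between the pads) lies 19 mm behind it; z points along the fingers, y is the direction in which the jaws open and shut (so a half turn about z gives the same grasp; the last joint's range is limited). The gripper opens to 85 mm and grips with 20 to 120 N. Pads are 22 mm wide; open, the fingers measure 114 mm over their backs; the gripper's body (76 mm by 85 mm) begins 54 mm behind the grasp point. The pads swing forward as they close: fully open they stand 13 mm farther back than shut.
Start: joints at [0.996, 0.477, 0.022, 1.555, -0.011, 1.109, -0.083], TCP at [0.304, -0.603, 0.231] pointing down, gripper open.
Joint ranges: [-2.96, 2.96], [-0.34, 2.1], [-1.41, 1.46], [0.24, 2.44], [-1.37, 4.51], [0.17, 1.92], [-2.96, 2.96]. Speed limits (rad/s): [2.39, 2.39, 3.14, 3.14, 3.14, 3.14, 3.14].

## Interface

Orientations are given as a unit quaternion [w, x, y, z].
In Python, from station import bot, vision gives the robot as it stands.
- The arm moves only by the tool move_arm, never from a script. Its argument "increments" is text: rows parted by semicolons, each of 7 numbers parted by spaces: the opening, from 0 (shut) to 1 (fully open), then the shift along the world's x, y, z in mm, then the turn, a rotation vector about the world's x, y, z in rad. In form: grip x y z rx ry rz; .... A call has exactly 8 rows; each row shifts and turns the commanded pose from where the row before left it; what a row does not reach is not made up. A row lasts 1/8 s, in which the tool goes at most 62.5 mm and 10.7 degrees, less where a joint would pass 70% of its speed; a pose out of reach is approached as far as the arm can. A call with a gripper value outside its range is refused whole. The fingers move at their own pace and stop on an object; "newtons" is the grip in N (left out, the last holds). Time passes only in rows, so rows that do not move let the fingers close, or fill a call up. It gives the time, the measured TCP pose, the force and the opening at its end, in the units of the state.
- bot.get_obs(): the state, without advancing time (a new reading comes with each control period).
- vision.read_camera(name): name is "scene" or "top"; returns (picture, depth): 480x640x3 uint8, red, green, blue; 480x640 float32, m along the optical axis (not along the pixel's ray), 0 where there is no reading.
- vision.calibration(name): a dict with "fx", "fy", "cx", "cy" (pixels), "R" (3x3) and "t" (3): a world point X has camera coordinates R X + t. Camera axes: x right, y down, z forward; pixel columns grow to the right and rows downward; lengths in m; the calibration is good to about 2 mm. A picture is of the moment at which its call begins. calibration takes no time and is no camera call.
- bot.hand_in(): hands the job in, once; it reports no verdict.
The state is a dict: "t": time; "q": joint angles; "joint_vel": joint speeds; "joint_torque": joint torques, N m; "eef_pos": TCP position; "tool_rot": TCP orientation; "contact_force": force on the tool from outside, world axes, zero at the start; "torque": the same for the moment, N m; "gripper_width": opening from 0.0 (shut) to 1.0 (fully open).
Only numpy, scipy, OpenCV 4.12 (cv2) and the standard library are available. Lean on these libraries where they do the work, as an engineer would, in place of code of your own. Each camera call takes 0.05 s, during which the arm holds its last target.

## Working session

There is one attempt and no reset: what is moved stays moved. The work goes in short steps, Python scripts to look and compute and a tool call to move; the robot and the scene stay as the last step left them, time stands still between calls to the robot, and variables do not carry over. Pictures are saved under pics/ and viewed, and the job is handed in when it is done.

Besides the shell and the picture viewer there is one more tool, called after "Request:" as name(argument=value, ...), one argument or row to a line, values as JSON. move_arm: Moves the arm, as the interface text tells. Its arguments: {"type":"object","properties":{"increments":{"type":"string"},"newtons":{"type":"number"}},"required":["increments"]}

```bash
mkdir -p pics; ls; python3 - <<'E'
from station import bot, vision
import cv2
for n in ("scene","top"):
    im,d=vision.read_camera(n); cv2.imwrite(f"pics/{n}0.png",im[:,:,::-1])
    import numpy as np; np.savez(f"{n}0.npz",im=im,d=d,**vision.calibration(n))
print(bot.get_obs())
E
```

```text
pics
{'t': 0.1, 'q': array([ 0.99590389,  0.47774502,  0.02233901,  1.55634797, -0.0115011 ,
        1.10931174, -0.0830829 ]), 'joint_vel': array([ 0.00092042, -0.0015971 ,  0.00024878, -0.00370076,  0.00098526,
       -0.00097825, -0.00084275]), 'joint_torque': array([ 4.59991992e-03, -5.97768581e+01,  1.61397178e+00, -2.81956762e+01,
        1.28489966e-02,  5.04431926e-03, -3.96337759e-05]), 'eef_pos': array([ 0.30351617, -0.60230934,  0.23040633]), 'tool_rot': array([-8.03069406e-04,  9.72881558e-01,  2.31302324e-01, -2.53011762e-04]), 'contact_force': array([ 0.39354415, -0.41327337, -0.07420276]), 'torque': array([0.03916514, 0.0141661 , 0.00735994]), 'gripper_width': 0.9983997986126084}
```

View pics/scene0.png

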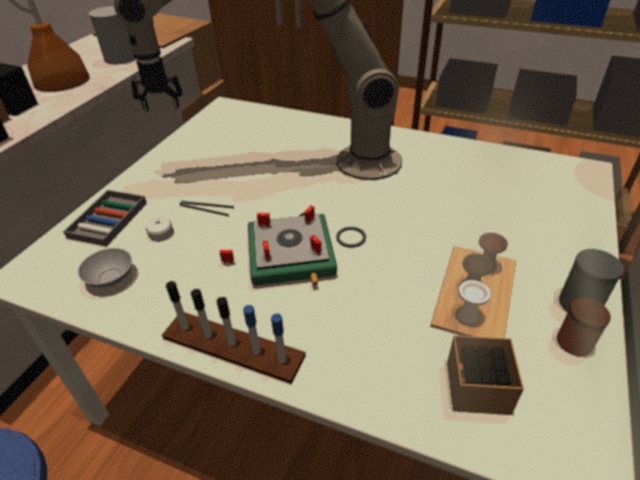

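View pics/top0.png

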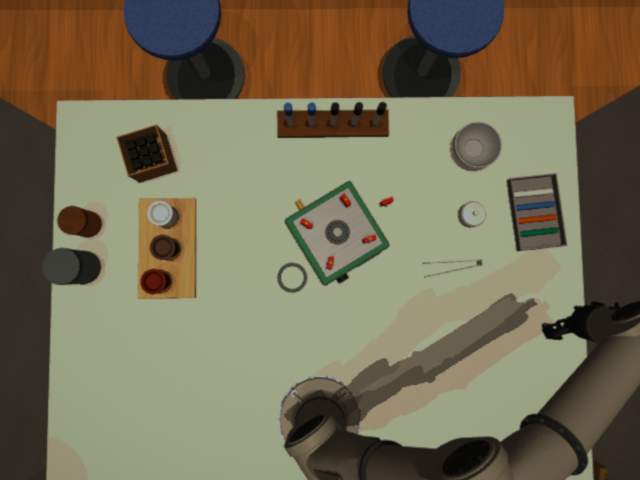

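```bash
cat > h.py <<'E'
import numpy as np, cv2
def pts(n,f=None):
    z=np.load(f or f"{n}0.npz"); d=z['d']; v,u=np.mgrid[:480,:640]
    c=np.stack([(u-z['cx'])/z['fx']*d,(v-z['cy'])/z['fy']*d,d],-1)
    return z['im'],(c-z['t'])@z['R'],d   # R^T (c-t)
E
python3 - <<'E'
from h import *
for n in ("top","scene"):
    im,P,d=pts(n); i=im.astype(int)
    z=np.load(n+"0.npz"); print(n,z['fx'],z['R'].round(3).tolist(),(-z['R'].T@z['t']).round(3))
    m=(i[...,0]>110)&(i[...,1]<70)&(i[...,2]<70)&(d>0)
    m&=(P[...,2]>0.02)&(P[...,0]>.3)&(P[...,0]<.9)&(abs(P[...,1])<.3)
    k,l,s,c=cv2.connectedComponentsWithStats(m.astype(np.uint8))
    for j in range(1,k):
        if s[j,4]<8: continue
        q=P[l==j]; print(s[j,4],c[j].round(1),q.mean(0).round(4),q[:,2].min().round(3),q[:,2].max().round(3))
        t=q[q[:,2]>q[:,2].max()-.012]; r=cv2.minAreaRect((t[:,:2]*1000).astype(np.float32)); print("   top",len(t),r, t.mean(0).round(4))
    # green body
    g=(i[...,1]>i[...,0]+25)&(i[...,1]>i[...,2]+10)&(d>0)&(P[...,2]>.035)&(P[...,2]<.062)&(P[...,0]>.3)&(P[...,0]<.9)&(abs(P[...,1])<.3)
    q=P[g]; print("green",g.sum(),q[:,2].mean(),cv2.minAreaRect((q[:,:2]*1000).astype(np.float32)))
    for nm,c in (("black",1),):
        pass
im,P,d=pts("top")
crop=cv2.resize(im[170:300,270:410],None,fx=5,fy=5,interpolation=cv2.INTER_CUBIC)[:600]
cv2.imwrite("pics/c1.png",crop[:,:,::-1])
im,P,d=pts("scene")
crop=cv2.resize(im[190:300,210:350],None,fx=5,fy=5,interpolation=cv2.INTER_CUBIC)
cv2.imwrite("pics/c2.png",crop[:,:,::-1])
E
```

```text
top 496.83192614440435 [[-0.011, -1.0, 0.006], [-0.997, 0.01, -0.074], [0.074, -0.007, -0.997]] [0.415 0.021 1.498]
48 [345.4 199.4] [ 0.6286 -0.0789  0.1081] 0.098 0.114
   top 46 ((628.7522583007812, -78.6784439086914), (32.13780975341797, 12.054783821105957), 35.9703369140625) [ 0.6291 -0.0785  0.1085]
44 [387.  200.6] [ 0.6328 -0.2058  0.0487] 0.041 0.057
   top 38 ((633.4263916015625, -206.57192993164062), (10.068649291992188, 32.03282928466797), 18.653596878051758) [ 0.6332 -0.2062  0.0496]
49 [306.3 223. ] [0.5626 0.0322 0.1074] 0.079 0.114
   top 47 ((563.1585083007812, 32.77544403076172), (32.77484130859375, 12.8914155960083), 58.42896270751953) [0.5628 0.0328 0.1085]
51 [369.6 238.5] [ 0.5173 -0.1454  0.106 ] 0.06 0.114
   top 47 ((517.5453491210938, -144.18170166015625), (12.227095603942871, 33.10545349121094), 15.166690826416016) [ 0.5176 -0.1445  0.1089]
54 [330.  262.4] [ 0.4512 -0.0331  0.1065] 0.06 0.115
   top 50 ((451.2080078125, -32.49250030517578), (13.0651216506958, 32.82539749145508), 78.72200775146484) [ 0.4513 -0.0327  0.1091]
green 1436 0.05010934211180635 ((
[... 805 characters left out ...]
2. ] [ 0.6245 -0.0855  0.1064] 0.105 0.109
   top 10 ((624.5489501953125, -85.68112182617188), (11.529058456420898, 7.977254390716553), 28.812397003173828) [ 0.6245 -0.0855  0.1064]
22 [265.7 247.4] [ 0.6411 -0.0739  0.1055] 0.102 0.109
   top 22 ((640.8809204101562, -73.20478820800781), (21.90439224243164, 10.410649299621582), 28.88833999633789) [ 0.6411 -0.0739  0.1055]
32 [225.8 251.9] [ 0.6397 -0.2037  0.0456] 0.042 0.049
   top 32 ((638.7952880859375, -203.85623168945312), (13.220004081726074, 29.52496337890625), 19.66632080078125) [ 0.6397 -0.2037  0.0456]
green 1001 0.04737261661156944 ((549.8493041992188, -52.21876525878906), (223.43310546875, 221.91400146484375), 30.720680236816406)
```

```bash
sleep 0
```

```text
(no output)
```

View pics/c1.png

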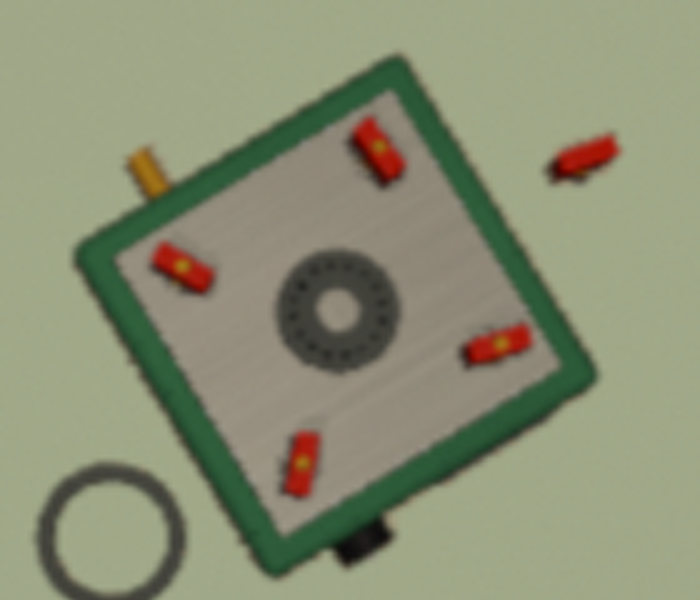

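View pics/c2.png

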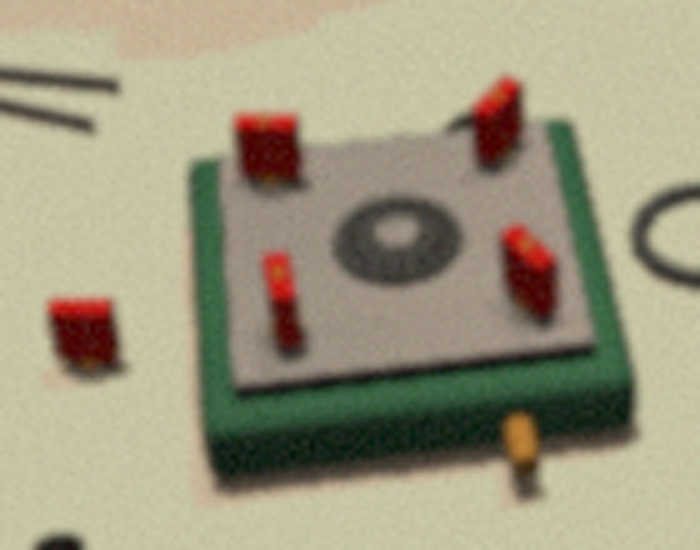

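```bash
python3 - <<'E'
from h import *
X=np.array([.3035,-.6023,.2304])
for n in ("top","scene"):
    z=np.load(n+"0.npz"); im,P,d=pts(n)
    def pr(X):
        c=z['R']@X+z['t']; return c[0]/c[2]*z['fx']+z['cx'],c[1]/c[2]*z['fy']+z['cy']
    p=pr(X); 
    m=(d>0)&(abs(P[...,0]-.54)<.35)&(abs(P[...,1])<.3)&(P[...,2]<.012)
    A=np.c_[P[m][:,:2],np.ones(m.sum())]; print(n,p,z['cx'],z['cy'],"plane",np.linalg.lstsq(A,P[m][:,2],rcond=None)[0].round(4))
    u,v=map(int,p); u0=max(0,min(u-50,540));v0=max(0,v-60)
    c=cv2.resize(im[v0:v0+100,u0:u0+100],None,fx=6,fy=6,interpolation=cv2.INTER_CUBIC)
    cv2.circle(c,(int((p[0]-u0+.5)*6),int((p[1]-v0+.5)*6)),4,(255,255,0),-1)
    q=pr(X+[0,0,.08]); cv2.line(c,(int((p[0]-u0+.5)*6),int((p[1]-v0+.5)*6)),(int((q[0]-u0+.5)*6),int((q[1]-v0+.5)*6)),(255,255,0),1)
    # jaw dir: R y axis
    from scipy.spatial.transform import Rotation as R
    r=R.from_quat([9.72881558e-01,  2.31302324e-01, -2.53e-04,-8.03e-04]).as_matrix(); print(r.round(3).tolist())
    for s in(-1,1):
        q=pr(X+s*r[:,1]*.0425-[0,0,-.013]);cv2.circle(c,(int((q[0]-u0+.5)*6),int((q[1]-v0+.5)*6)),3,(0,255,255),-1)
    cv2.imwrite(f"pics/g_{n}.png",c[:,:,::-1])
E
```

```text
top (np.float64(556.8622622457875), np.float64(317.02550164164046)) 313.9525460363287 238.73006410705088 plane [-0.0005 -0.0006  0.0009]
[[0.893, 0.45, -0.001], [0.45, -0.893, 0.001], [-0.0, -0.002, -1.0]]
scene (np.float64(162.8682204286655), np.float64(112.71115405968621)) 323.73405054987336 239.000021759715 plane [-0.6051  0.3319  0.1745]
[[0.893, 0.45, -0.001], [0.45, -0.893, 0.001], [-0.0, -0.002, -1.0]]
```

View pics/g_top.png

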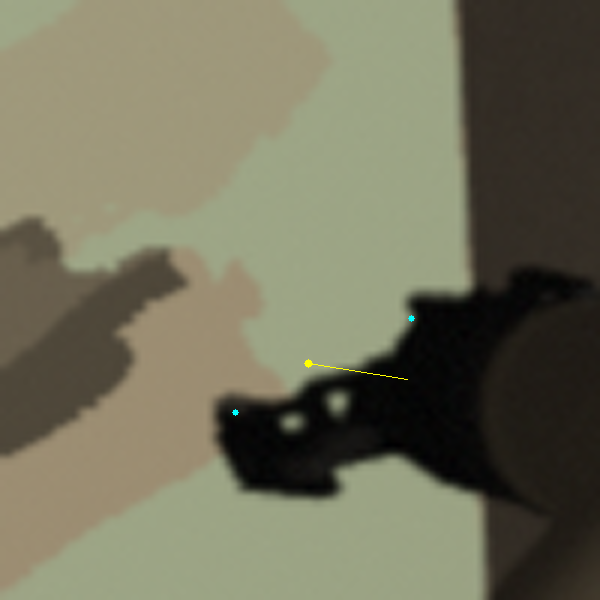

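View pics/g_scene.png

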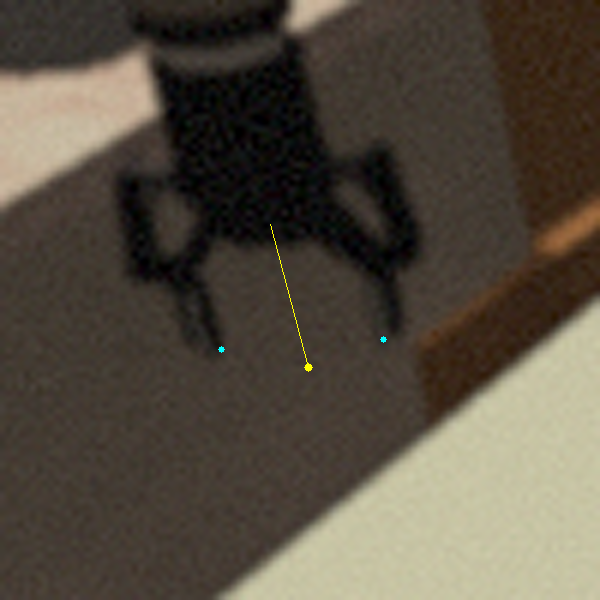

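Request:
move_arm(
  increments="1 22 56 -2 0 0 0;1 22 56 -2 0 0 0;1 22 56 -2 0 0 0;1 22 56 -2 0 0 0;1 22 56 -2 0 0 0;1 22 56 -2 0 0 0;1 22 56 -2 0 0 0;1 22 56 -2 0 0 0",
  newtons=50,
)

```text
t: 1.1
eef_pos: [0.48, -0.153, 0.2152]
tool_rot: [0.0, 0.973, 0.231, -0.0]
contact_force: [1.7, -1.2, 0.9]
gripper_width: 1.002
```

```bash
python3 - <<'E'
from station import bot
o=bot.get_obs(); print({k:(v.round(3) if hasattr(v,'round') and not isinstance(v,float) else v) for k,v in o.items()})
E
```

```text
{'t': 1.1, 'q': array([ 0.368,  0.225, -0.211,  1.964,  0.057,  0.959, -0.975]), 'joint_vel': array([-0.693,  0.05 , -0.305, -0.017,  0.093, -0.025, -1.034]), 'joint_torque': array([  4.455, -42.464,  -0.119, -24.362,  -0.159,   0.278,   1.388]), 'eef_pos': array([ 0.48 , -0.153,  0.215]), 'tool_rot': array([ 0.   ,  0.973,  0.231, -0.   ]), 'contact_force': array([ 1.665, -1.207,  0.906]), 'torque': array([-0.032, -0.015,  0.054]), 'gripper_width': 1.0020598257223412}
```

```bash
python3 - <<'E'
from station import bot,vision
import numpy as np,cv2
X=None
for n in ("top","scene"):
    im,d=vision.read_camera(n); z=vision.calibration(n); np.savez(n+"1.npz",im=im,d=d,**z)
o=bot.get_obs(); X=o['eef_pos']; print(X)
for n in ("top","scene"):
    z=np.load(n+"1.npz"); im=z['im']
    def pr(X):
        c=z['R']@X+z['t']; return np.array([c[0]/c[2]*z['fx']+z['cx'],c[1]/c[2]*z['fy']+z['cy']])
    p=pr(X); u,v=map(int,p); u0=u-50;v0=v-60
    f=lambda q:tuple(int(t) for t in (q-[u0,v0]+.5)*6)
    c=cv2.resize(im[v0:v0+100,u0:u0+100],None,fx=6,fy=6,interpolation=cv2.INTER_CUBIC)
    cv2.circle(c,f(p),4,(255,255,0),-1); cv2.line(c,f(p),f(pr(X+[0,0,.08])),(255,255,0),1)
    for s in(-1,1):
      for w in (-1,1):
        q=pr(X+s*np.array([.45,-.893,0])*.0425+w*np.array([.893,.45,0])*.011+[0,0,.013]);cv2.circle(c,f(q),3,(0,255,255),-1)
    cv2.imwrite(f"pics/g1_{n}.png",c[:,:,::-1])
E
```

```text
[ 0.48197694 -0.14724369  0.21519252]
```

View pics/g1_top.png

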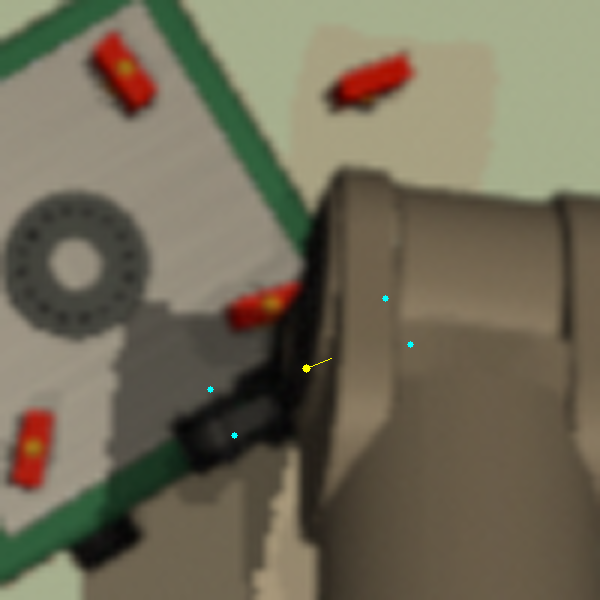

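View pics/g1_scene.png

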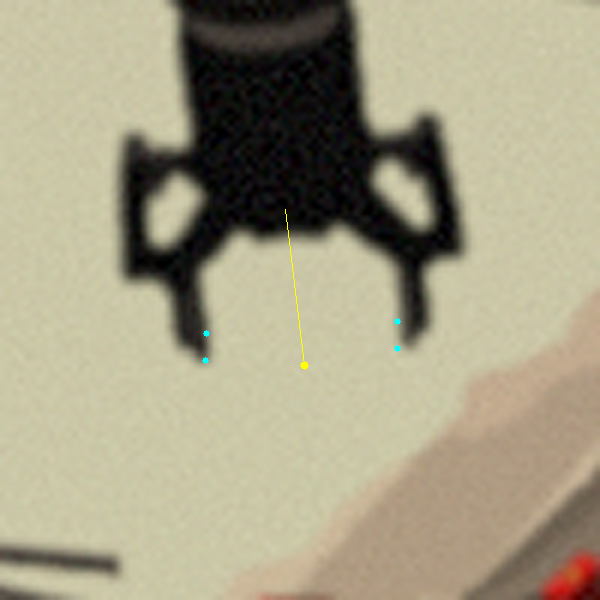

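```bash
python3 - <<'E'
from h import *
for n in ("scene","top"):
  z=np.load(n+"0.npz"); im,P,d=pts(n); i=im.astype(int)
  C=-z['R'].T@z['t']
  m=(i[...,0]>110)&(i[...,1]<70)&(i[...,2]<70)&(P[...,2]>.085)&(abs(P[...,0]-.55)<.2)&(abs(P[...,1]+.05)<.2)
  if n=="top": m&=P[...,2]>.1
  # include yellow top marks: close holes
  m=cv2.morphologyEx(m.astype(np.uint8),cv2.MORPH_CLOSE,np.ones((3,3)))
  k,l,s,c=cv2.connectedComponentsWithStats(m)
  A=[]
  for j in range(1,k):
    if s[j,4]<8: continue
    v,u=np.nonzero(l==j); r=np.c_[(u-z['cx'])/z['fx'],(v-z['cy'])/z['fy'],np.ones(len(u))]@z['R']
    q=C+r*((.108-C[2])/r[:,2])[:,None]; A.append(q.mean(0))
    w=cv2.minAreaRect((q[:,:2]*1000).astype(np.float32)); print(n,len(u),(q.mean(0)*1000).round(1),np.round(w[0],1),np.round(w[1],1),round(w[2],1))
  print(np.mean(A,0).round(4))
E
```

```text
scene 27 [461.5 -29.5 108. ] [461.4 -29.7] [ 9.8 29.9] 80.7
scene 24 [ 525.5 -140.4  108. ] [ 527.4 -140.7] [ 8.9 28.4] 20.4
scene 40 [571.9  34.8 108. ] [572.2  34.1] [33.5 12.8] 55.5
scene 37 [637.3 -76.7 108. ] [636.5 -76.7] [34.5 10.8] 32.8
[ 0.549 -0.053  0.108]
top 51 [629.  -78.8 108. ] [628.7 -78.8] [32.3 11.9] 35.9
top 54 [562.9  32.9 108. ] [563.   32.7] [32.8 12.6] 58.3
top 54 [ 517.7 -144.8  108. ] [ 517.6 -144.8] [12.3 33.7] 15.4
top 58 [451.2 -32.7 108. ] [451.3 -32.3] [13.2 32.9] 77.9
[ 0.5402 -0.0558  0.108 ]
```

Request:
move_arm(
  increments="1 11 23 0 0 0 0.18;1 11 23 0 0 0 0.18;1 11 23 0 0 0 0.18;1 11 23 0 0 0 0.18;1 11 23 0 0 0 0.18;1 11 23 0 0 0 0.18;1 11 22 0 0 0 0.18;1 11 22 0 0 0 0.18",
)

```text
t: 2.2
eef_pos: [0.5678, 0.0272, 0.2149]
tool_rot: [-0.0, 0.577, 0.817, -0.0]
contact_force: [0.5, -0.6, -0.7]
gripper_width: 1.003
```

Request:
move_arm(
  increments="1 0 0 -5 0 0 0.18;1 0 0 -5 0 0 0.18;1 0 0 -5 0 0 0.18;1 0 0 -5 0 0 0.18;1 0 0 -5 0 0 0.18;1 0 0 -5 0 0 0.18;1 0 0 -5 0 0 0.18;1 0 0 -5 0 0 0.18",
)

```text
t: 3.2
eef_pos: [0.5675, 0.0264, 0.1747]
tool_rot: [-0.0, -0.105, 0.994, -0.0]
contact_force: [-0.9, 0.1, -1.2]
gripper_width: 0.998
```

Request:
move_arm(
  increments="1 0 0 -5 0 0 0.18;1 0 0 -5 0 0 0.18;1 0 0 -5 0 0 0.18;1 0 0 -5 0 0 0.18;1 0 0 -5 0 0 0.07;1 0 0 0 0 0 0;1 0 0 0 0 0 0;1 0 0 0 0 0 0",
)

```text
t: 4.2
eef_pos: [0.5679, 0.0271, 0.1505]
tool_rot: [0.0, -0.477, 0.879, -0.0]
contact_force: [-0.2, -0.9, -0.2]
gripper_width: 1.002
```

```bash
cat > s.py <<'E'
from station import bot
from scipy.spatial.transform import Rotation as R
import numpy as np
def st():
    o=bot.get_obs(); w,x,y,z=o['tool_rot']; r=R.from_quat([x,y,z,w]).as_matrix()
    print('t',round(o['t'],2),'q',o['q'].round(2),'pos',(o['eef_pos']*1000).round(1),'phi',np.degrees(np.arctan2(r[1,0],r[0,0])).round(2),np.arctan2(r[1,0],r[0,0]).round(4),'tilt',r[:2,2].round(4),'F',o['contact_force'].round(2),'T',o['torque'].round(3),'w',round(o['gripper_width'],3),'tq7',o['joint_torque'][6].round(3))
    return o
if __name__=="__main__": st()
E
python3 s.py
```

```text
t 4.2 q [ 0.56  0.58 -0.96  1.84  0.56  1.02  1.93] pos [567.9  27.1 150.5] phi -123.03 -2.1473 tilt [ 0.0003 -0.0002] F [-0.2  -0.92 -0.19] T [-0.    -0.049 -0.008] w 1.002 tq7 -0.008
```

Request:
move_arm(
  increments="1 2.5 8 -5 0 0 0;1 0 0 -5 0 0 0;1 0 0 -5 0 0 0;1 0 0 -5 0 0 0;1 0 0 -5 0 0 0;1 0 0 -3 0 0 0;1 0 0 0 0 0 0;1 0 0 0 0 0 0",
)

```text
t: 5.2
eef_pos: [0.5704, 0.0353, 0.1225]
tool_rot: [0.0, -0.477, 0.879, -0.0]
contact_force: [0.5, 0.2, 1.2]
gripper_width: 0.999
```

```bash
python3 - <<'E'
from s import st
from station import vision
import cv2
im,d=vision.read_camera("scene"); cv2.imwrite("pics/a1.png",cv2.resize(im[160:280,240:390],None,fx=5,fy=5,interpolation=cv2.INTER_CUBIC)[:,:,::-1]);st()
im,d=vision.read_camera("top"); cv2.imwrite("pics/a1t.png",cv2.resize(im[170:290,240:390],None,fx=5,fy=5,interpolation=cv2.INTER_CUBIC)[:,:,::-1])
E
```

```text
t 5.25 q [ 0.52  0.62 -0.93  1.86  0.6   0.97  1.89] pos [570.4  35.2 122.5] phi -122.98 -2.1464 tilt [0.0003 0.    ] F [ 0.13  0.   -0.3 ] T [-0.049  0.026  0.054] w 0.999 tq7 -0.0
```

View pics/a1.png

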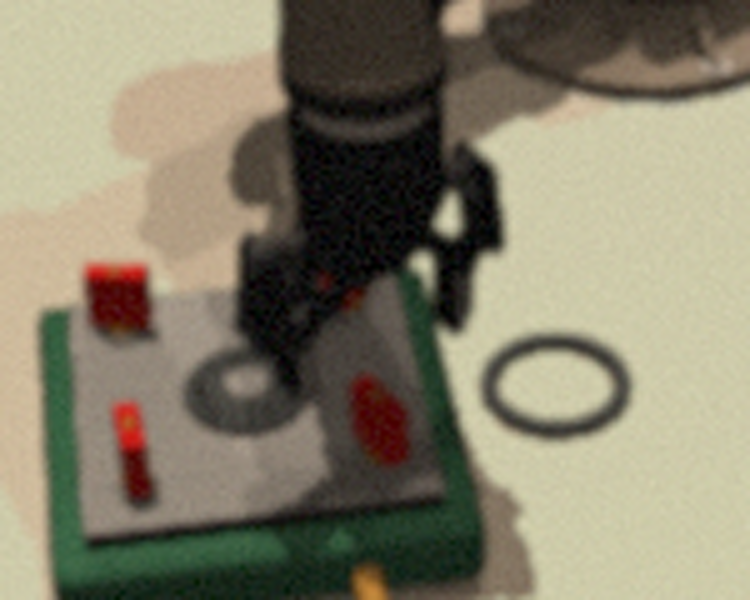

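View pics/a1t.png

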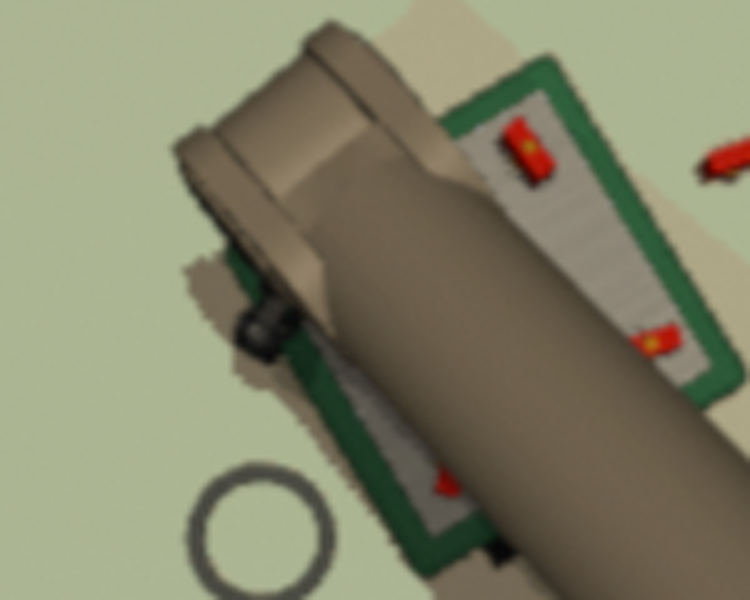

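Request:
move_arm(
  increments="1 0 0 -9 0 0 0;1 0 0 -9 0 0 0;1 0 0 -9 0 0 0;1 0 0 -9 0 0 0;1 0 0 -8 0 0 0;0.45 0 0 0 0 0 0;0.35 0 0 0 0 0 0;0.3 0 0 0 0 0 0",
)

```text
t: 6.3
eef_pos: [0.5706, 0.0353, 0.0787]
tool_rot: [0.0, -0.477, 0.879, -0.0]
contact_force: [-0.4, -0.6, -0.1]
gripper_width: 0.378
```

```bash
python3 s.py
```

```text
t 6.3 q [ 0.49  0.67 -0.89  1.89  0.66  0.91  1.84] pos [570.6  35.3  78.7] phi -122.98 -2.1464 tilt [0.0007 0.0001] F [-0.38 -0.63 -0.1 ] T [ 0.037 -0.052  0.012] w 0.378 tq7 0.0
```

Request:
move_arm(
  increments="0.25 0 0 0 0 0 0;0.22 0 0 0 0 0 0;0.2 0 0 0 0 0 0;0.18 0 0 0 0 0 0;0 0 0 0 0 0 0;0 0 0 0 0 0 0;0 0 0 0 0 0 0;0 0 0 0 0 0 0",
  newtons=50,
)

```text
t: 7.3
eef_pos: [0.5683, 0.0371, 0.0785]
tool_rot: [-0.001, -0.478, 0.878, 0.001]
contact_force: [-8.1, 4.3, 7.4]
gripper_width: 0.153
```

```bash
python3 s.py
```

```text
t 7.3 q [ 0.49  0.67 -0.89  1.89  0.65  0.91  1.84] pos [568.3  37.1  78.5] phi -122.88 -2.1446 tilt [-0.0031  0.0011] F [-8.08  4.31  7.41] T [0.893 1.778 0.004] w 0.153 tq7 -0.014
```

Request:
move_arm(
  increments="0 -2.3 1.8 0 0 0 0;0 0 0 0 0 0 0;0 0 0 -0.2 0 0 -0.15;0 0 0 -0.2 0 0 -0.15;0 0 0 -0.1 0 0 -0.15;0 0 0 -0.2 0 0 -0.15;0 0 0 -0.2 0 0 -0.15;0 0 0 0 0 0 0",
)

```text
t: 8.3
eef_pos: [0.5702, 0.034, 0.0779]
tool_rot: [0.001, -0.12, 0.993, -0.002]
contact_force: [2.1, -5.6, 1.6]
gripper_width: 0.157
```

```bash
python3 s.py
```

```text
t 8.3 q [ 0.37  0.6  -0.71  1.9   0.53  0.84  1.19] pos [570.2  34.   77.9] phi -166.19 -2.9006 tilt [ 0.0033 -0.0033] F [ 2.14 -5.6   1.56] T [-1.207 -0.659 -0.073] w 0.157 tq7 -0.449
```

Request:
move_arm(
  increments="0.4 0 0 0 0 0 0;0.4 0 0 0 0 0 0;0.4 -2.7 -4.1 0 0 0 0;0.3 0 0 0 0 0 0;0 0 0 0 0 0 0;0 0 0 0 0 0 0;0 0 0 0 0 0 0;0 0 0 0 0 0 0",
)

```text
t: 9.3
eef_pos: [0.5652, 0.0328, 0.0774]
tool_rot: [-0.0, -0.122, 0.993, -0.0]
contact_force: [-0.8, -1.3, 2.1]
gripper_width: 0.151
```

```bash
python3 s.py
```

```text
t 9.3 q [ 0.38  0.6  -0.72  1.91  0.53  0.83  1.2 ] pos [565.2  32.8  77.4] phi -165.96 -2.8965 tilt [-0.0003 -0.0002] F [-0.81 -1.35  2.07] T [-0.19   0.343 -0.1  ] w 0.151 tq7 0.106
```

Request:
move_arm(
  increments="0 0 0 -0.1 0 0 -0.15;0 0 0 -0.2 0 0 -0.15;0 0 0 -0.1 0 0 -0.15;0 0 0 -0.2 0 0 -0.15;0 0 0 -0.1 0 0 -0.15;0 0 0 -0.2 0 0 -0.15;0 0 0 -0.1 0 0 -0.15;0 0 0 -0.2 0 0 -0.15",
)

```text
t: 10.3
eef_pos: [0.5651, 0.0326, 0.0762]
tool_rot: [0.0, 0.461, 0.887, -0.0]
contact_force: [-1.6, -1.5, 2.6]
gripper_width: 0.157
```

```bash
python3 s.py
```

```text
t 10.3 q [ 0.17  0.53 -0.43  1.92  0.32  0.76  0.17] pos [565.1  32.6  76.2] phi 125.05 2.1825 tilt [-0.0002 -0.0007] F [-1.59 -1.54  2.56] T [-0.46   0.379  0.131] w 0.157 tq7 1.227
```

Request:
move_arm(
  increments="0 0 0 -0.1 0 0 -0.15;0 0 0 -0.2 0 0 -0.15;0 0 0 -0.1 0 0 -0.15;0 0 0 -0.2 0 0 -0.15;0 0 0 0 0 0 0;0 0 0 0 0 0 0;0 0 0 0 0 0 0;0 0 0 0 0 0 0",
)

```text
t: 11.3
eef_pos: [0.565, 0.0326, 0.0756]
tool_rot: [-0.0, 0.701, 0.713, -0.0]
contact_force: [-2.8, -2.4, 3.8]
gripper_width: 0.157
```

```bash
python3 s.py
```

```text
t 11.3 q [ 0.06  0.51 -0.29  1.93  0.21  0.73 -0.34] pos [565.   32.6  75.6] phi 90.95 1.5873 tilt [-0.0005 -0.0003] F [-2.8  -2.4   3.79] T [-0.68   0.663 -0.019] w 0.157 tq7 0.037
```

Request:
move_arm(
  increments="0 0 0 -0.1 0 0 -0.05;0 0 0 0 0 0 -0.05;0 0 0 -0.1 0 0 -0.05;0 0 0 0 0 0 -0.05;0 0 0 0 0 0 -0.02;0 0 0 -0.1 0 0 -0.02;0 0 0 0 0 0 -0.02;0 0 0 0 0 0 -0.02",
)

```text
t: 12.3
eef_pos: [0.565, 0.0326, 0.0753]
tool_rot: [-0.0, 0.794, 0.608, -0.0]
contact_force: [-3.5, -3.5, 4.4]
gripper_width: 0.156
```

```bash
python3 s.py
```

```text
t 12.3 q [ 0.    0.51 -0.22  1.93  0.16  0.72 -0.58] pos [565.   32.6  75.3] phi 74.85 1.3064 tilt [-0.0006 -0.0004] F [-3.48 -3.51  4.44] T [-0.93   0.83   0.187] w 0.156 tq7 0.062
```

Request:
move_arm(
  increments="0 0 0 -0.1 0 0 -0.0125;0 0 0 0 0 0 -0.0125;0 0 0 0 0 0 -0.0125;0 0 0 0 0 0 -0.0125;0 0 0 0 0 0 -0.0125;0 0 0 0 0 0 -0.0125;0 0 0 0 0 0 -0.0125;0 0 0 0 0 0 -0.0125",
)

```text
t: 13.3
eef_pos: [0.565, 0.0326, 0.0752]
tool_rot: [-0.0, 0.823, 0.567, -0.0]
contact_force: [-2.8, -3.8, 5.2]
gripper_width: 0.155
```

```bash
python3 s.py
```

```text
t 13.3 q [-0.02  0.5  -0.2   1.93  0.14  0.72 -0.66] pos [565.   32.6  75.2] phi 69.13 1.2066 tilt [-0.0005 -0.0004] F [-2.85 -3.82  5.24] T [-0.836  0.854  0.152] w 0.155 tq7 -0.004
```

Request:
move_arm(
  increments="0 0 0 -0.1 0 0 -0.0125;0 0 0 0 0 0 -0.0125;0 0 0 0 0 0 -0.0125;0 0 0 0 0 0 -0.0125;0 0 0 0 0 0 -0.0125;0 0 0 0 0 0 -0.0125;0 0 0 0 0 0 -0.0125;0 0 0 0 0 0 -0.0125",
)

```text
t: 14.3
eef_pos: [0.565, 0.0326, 0.0751]
tool_rot: [0.0, 0.851, 0.526, -0.0]
contact_force: [-3.9, -3.6, 5.5]
gripper_width: 0.154
```

```bash
python3 s.py
```

```text
t 14.3 q [-0.03  0.5  -0.17  1.94  0.13  0.71 -0.74] pos [565.   32.6  75.1] phi 63.42 1.1069 tilt [-0.0005 -0.0004] F [-3.94 -3.64  5.52] T [-0.9    0.837  0.189] w 0.154 tq7 -0.077
```

Request:
move_arm(
  increments="0 0 0 -0.1 0 0 -0.0125;0 0 0 0 0 0 -0.0125;0 0 0 0 0 0 -0.0125;0 0 0 0 0 0 -0.0125;0 0 0 0 0 0 -0.0125;0 0 0 0 0 0 -0.0125;0 0 0 0 0 0 -0.0125;0 0 0 0 0 0 -0.0125",
)

```text
t: 15.3
eef_pos: [0.565, 0.0326, 0.075]
tool_rot: [0.0, 0.876, 0.483, -0.0]
contact_force: [-4.0, -3.7, 4.9]
gripper_width: 0.151
```

```bash
python3 s.py
```

```text
t 15.3 q [-0.05  0.5  -0.15  1.94  0.11  0.71 -0.83] pos [565.   32.6  75. ] phi 57.74 1.0077 tilt [-0.0004 -0.0007] F [-3.96 -3.68  4.93] T [-1.002  0.719  0.405] w 0.151 tq7 -0.288
```

Request:
move_arm(
  increments="0.5 0 0 0 0 0 0;0.5 0 0 0 0 0 0;1 0 0 25 0 0 0;1 0 0 25 0 0 0;1 -9 -36 0 0 0 0.17;1 -9 -36 0 0 0 0.17;1 -9 -36 0 0 0 0.17;1 -9 -36 0 0 0 0.17",
)

```text
t: 16.3
eef_pos: [0.5296, -0.1118, 0.1251]
tool_rot: [0.0, 0.663, 0.749, 0.001]
contact_force: [0.7, -0.7, 0.4]
gripper_width: 0.995
```

Request:
move_arm(
  increments="1 -9 -34 0 0 0 0.163;1 0 0 -5 0 0 0;1 0 0 0 0 0 0;1 0 0 0 0 0 0;1 0 0 0 0 0 0;1 0 0 0 0 0 0;1 0 0 0 0 0 0;1 0 0 0 0 0 0",
)

```text
t: 17.3
eef_pos: [0.5203, -0.1451, 0.12]
tool_rot: [0.0, 0.602, 0.799, 0.0]
contact_force: [0.1, -0.1, 0.3]
gripper_width: 1.0
```

```bash
python3 - <<'E'
from s import st
from station import vision
import cv2
im,d=vision.read_camera("scene"); cv2.imwrite("pics/b1.png",cv2.resize(im[160:280,210:360],None,fx=5,fy=5,interpolation=cv2.INTER_CUBIC)[:,:,::-1]);st()
E
```

```text
t 17.35 q [ 0.4   0.41 -0.3   1.96  0.17  0.79  0.28] pos [ 520.3 -145.1  120. ] phi 105.98 1.8497 tilt [0.0001 0.    ] F [ 0.39 -0.18  0.93] T [ 0.012  0.042 -0.019] w 0.996 tq7 -0.001
```

View pics/b1.png

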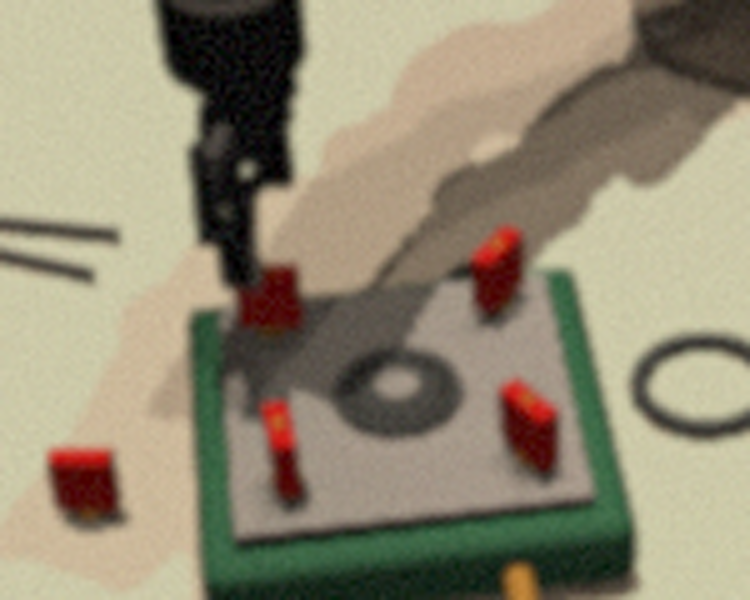

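```bash
python3 - <<'E'
import numpy as np
from station import vision
z=vision.calibration("scene")
def pr(X):
    c=z['R']@X+z['t']; return ((np.array([c[0]/c[2]*z['fx']+z['cx'],c[1]/c[2]*z['fy']+z['cy']])-[210,160]+.5)*5).round()
X=np.array([.5203,-.1451,.120]); p=np.radians(106); j=np.array([np.sin(p),-np.cos(p),0]); g=np.array([np.cos(p),np.sin(p),0])
for s in(-1,1):
  for w in(-1,1): print(s,w,pr(X+s*.0425*j+w*.011*g+[0,0,.013]))
for w in(-1,1): print("nuttop",pr(np.array([.5203,-.1451,.108])+w*.018*g))
E
```

```text
-1 -1 [257. 186.]
-1 1 [295. 187.]
1 -1 [225. 280.]
1 1 [265. 282.]
nuttop [234. 267.]
nuttop [298. 270.]
```

Request:
move_arm(
  increments="1 0 0 -14 0 0 0;1 0 0 -14 0 0 0;0.5 0 0 -14 0 0 0;0.3 0 0 0 0 0 0;0.22 0 0 0 0 0 0;0 0 0 0 0 0 0;0 0 0 0 0 0 0;0 0 0 0 0 0 0",
)

```text
t: 18.35
eef_pos: [0.5197, -0.1454, 0.0785]
tool_rot: [-0.0, 0.602, 0.798, -0.0]
contact_force: [-3.9, -0.5, 6.2]
gripper_width: 0.153
```

```bash
python3 s.py
```

```text
t 18.35 q [ 0.39  0.47 -0.29  1.99  0.2   0.71  0.25] pos [ 519.7 -145.4   78.5] phi 105.97 1.8495 tilt [-0.0008 -0.0006] F [-3.95 -0.53  6.2 ] T [-0.051  0.899  0.115] w 0.153 tq7 -0.087
```

Request:
move_arm(
  increments="0 -0.7 -0.2 -0.1 0 0 -0.1;0 0 0 -0.2 0 0 -0.17;0 0 0 -0.2 0 0 -0.17;0 0 0 -0.2 0 0 -0.17;0 0 0 -0.2 0 0 -0.17;0 0 0 -0.1 0 0 -0.17;0 0 0 -0.2 0 0 -0.17;0 0 0 -0.2 0 0 -0.17",
)

```text
t: 19.35
eef_pos: [0.5196, -0.1457, 0.0773]
tool_rot: [0.0, 0.962, 0.274, 0.0]
contact_force: [-4.0, 0.8, 5.3]
gripper_width: 0.156
```

```bash
python3 s.py
```

```text
t 19.35 q [ 0.13  0.46  0.03  2.01 -0.02  0.67 -0.84] pos [ 519.6 -145.7   77.3] phi 31.76 0.5543 tilt [ 0.0004 -0.0005] F [-3.97  0.77  5.28] T [-0.187  0.731  0.091] w 0.156 tq7 1.381
```

Request:
move_arm(
  increments="0 0 0 -0.2 0 0 -0.17;0 0 0 -0.2 0 0 -0.17;0 0 0 -0.2 0 0 -0.17;0 0 0 -0.1 0 0 -0.17;0 0 0 -0.2 0 0 -0.17;0 0 0 -0.2 0 0 -0.17;0 0 0 -0.1 0 0 -0.17;0 0 0 -0.2 0 0 -0.17",
)

```text
t: 20.35
eef_pos: [0.5193, -0.1456, 0.0759]
tool_rot: [0.0, 0.92, -0.392, -0.0]
contact_force: [-4.9, -0.2, 6.4]
gripper_width: 0.153
```

```bash
python3 s.py
```

```text
t 20.35 q [-0.15  0.49  0.39  2.03 -0.29  0.68 -1.95] pos [ 519.3 -145.6   75.9] phi -46.16 -0.8056 tilt [-0. -0.] F [-4.86 -0.2   6.39] T [-0.147  1.096  0.128] w 0.153 tq7 1.325
```

Request:
move_arm(
  increments="0 0 0 -0.1 0 0 -0.05;0 0 0 0 0 0 -0.05;0 0 0 -0.1 0 0 -0.04;0 0 0 0 0 0 -0.0125;0 0 0 0 0 0 -0.0125;0 0 0 0 0 0 -0.0125;0 0 0 0 0 0 -0.0125;0 0 0 0 0 0 -0.0125",
)

```text
t: 21.35
eef_pos: [0.5193, -0.1456, 0.0757]
tool_rot: [-0.0, 0.877, -0.481, -0.0]
contact_force: [-3.1, -0.3, 8.1]
gripper_width: 0.153
```

```bash
python3 s.py
```

```text
t 21.35 q [-0.19  0.5   0.44  2.03 -0.33  0.68 -2.11] pos [ 519.3 -145.6   75.7] phi -57.46 -1.0029 tilt [-0.0001  0.0001] F [-3.11 -0.31  8.13] T [-0.12   1.019  0.108] w 0.153 tq7 -0.01
```

Request:
move_arm(
  increments="0 0 0 -0.1 0 0 -0.0125;0 0 0 0 0 0 -0.0125;0 0 0 0 0 0 -0.0125;0 0 0 0 0 0 -0.0125;0 0 0 0 0 0 -0.0125;0 0 0 0 0 0 -0.0125;0 0 0 0 0 0 -0.0125;0 0 0 0 0 0 -0.0125",
)

```text
t: 22.35
eef_pos: [0.5193, -0.1455, 0.0756]
tool_rot: [-0.0, 0.852, -0.524, -0.0]
contact_force: [-4.7, -0.9, 8.3]
gripper_width: 0.155
```

```bash
python3 s.py
```

```text
t 22.35 q [-0.21  0.5   0.46  2.03 -0.35  0.68 -2.19] pos [ 519.3 -145.5   75.6] phi -63.19 -1.1028 tilt [-0.0001  0.0002] F [-4.66 -0.93  8.28] T [-0.108  1.01   0.139] w 0.155 tq7 -0.037
```

Request:
move_arm(
  increments="0 0 0 -0.1 0 0 -0.0125;0 0 0 0 0 0 -0.0125;0 0 0 0 0 0 -0.0125;0 0 0 0 0 0 -0.0125;0 0 0 0 0 0 -0.0125;0 0 0 0 0 0 -0.0125;0 0 0 0 0 0 -0.0125;0 0 0 0 0 0 -0.0125",
)

```text
t: 23.35
eef_pos: [0.5194, -0.1455, 0.0755]
tool_rot: [-0.0, 0.825, -0.566, -0.0]
contact_force: [-5.0, 0.1, 9.1]
gripper_width: 0.156
```

```bash
python3 s.py
```

```text
t 23.35 q [-0.23  0.51  0.49  2.03 -0.37  0.69 -2.27] pos [ 519.4 -145.5   75.5] phi -68.87 -1.2021 tilt [-0.      0.0001] F [-4.98  0.14  9.11] T [-0.076  0.938  0.334] w 0.156 tq7 -0.246
```

Request:
move_arm(
  increments="0.5 0 0 0 0 0 0;0.5 0 0 0 0 0 0;1 0 0 25 0 0 0;1 0 0 25 0 0 0;1 -6 10 0 0 0 0.185;1 -6 10 0 0 0 0.185;1 -6 10 0 0 0 0.185;1 -6 10 0 0 0 0.185",
)

```text
t: 24.35
eef_pos: [0.4956, -0.1048, 0.1249]
tool_rot: [-0.0, 0.974, -0.226, 0.0]
contact_force: [-0.2, -0.8, -0.2]
gripper_width: 1.007
```

Request:
move_arm(
  increments="1 -6 10 0 0 0 0.185;1 -6 10 0 0 0 0.185;1 -6 10 0 0 0 0.185;1 -6 10 0 0 0 0.185;1 -6 10 0 0 0 0.185;1 -6 10 0 0 0 0.185;1 -6 12 0 0 0 0.185;1 0 0 0 0 0 0.185",
)

```text
t: 25.35
eef_pos: [0.4534, -0.0323, 0.1248]
tool_rot: [-0.0, 0.872, 0.49, 0.0]
contact_force: [0.3, 0.0, -0.3]
gripper_width: 1.003
```

Request:
move_arm(
  increments="1 0 0 0 0 0 0.185;1 0 0 0 0 0 0.185;1 0 0 0 0 0 0.185;1 0 0 0 0 0 0.185;1 0 0 0 0 0 0.185;1 0 0 0 0 0 0.185;1 0 0 0 0 0 0.185;1 0 0 0 0 0 0.185",
)

```text
t: 26.35
eef_pos: [0.4538, -0.0332, 0.1249]
tool_rot: [0.0, 0.314, 0.95, 0.0]
contact_force: [-0.8, -0.6, -0.3]
gripper_width: 1.001
```

```bash
python3 s.py
```

```text
t 26.35 q [ 0.17  0.28 -0.27  2.15  0.11  0.72  0.76] pos [453.8 -33.2 124.9] phi 143.43 2.5034 tilt [0.0005 0.0002] F [-0.84 -0.56 -0.33] T [0.004 0.048 0.061] w 1.001 tq7 -1.811
```

Request:
move_arm(
  increments="1 -0.5 -0.4 0 0 0 0.15;1 0 0 0 0 0 0.15;1 0 0 0 0 0 0.14;1 0 0 -15 0 0 0;1 0 0 -15 0 0 0;0.6 0 0 -15 0 0 0;0.4 0 0 0 0 0 0;0.3 0 0 0 0 0 0",
)

```text
t: 27.35
eef_pos: [0.4532, -0.0335, 0.0797]
tool_rot: [-0.0, 0.102, 0.995, 0.0]
contact_force: [-0.5, -0.5, 0.9]
gripper_width: 0.374
```

```bash
python3 s.py
```

```text
t 27.35 q [ 0.22  0.36 -0.33  2.18  0.2   0.63  1.11] pos [453.2 -33.5  79.7] phi 168.29 2.9372 tilt [-0.0002  0.0001] F [-0.48 -0.46  0.86] T [-0.022  0.006 -0.032] w 0.374 tq7 -0.013
```

Request:
move_arm(
  increments="0.25 0 0 0 0 0 0;0.2 0 0 0 0 0 0;0 0 0 0 0 0 0;0 0 0 0 0 0 0;0 0 0 0 0 0 0;0 0 0 0 0 0 0;0 0 0 -0.1 0 0 -0.1;0 0 0 -0.1 0 0 -0.1",
)

```text
t: 28.35
eef_pos: [0.4534, -0.0338, 0.08]
tool_rot: [0.0, 0.202, 0.979, 0.0]
contact_force: [-1.0, -0.1, 5.5]
gripper_width: 0.16
```

```bash
python3 s.py
```

```text
t 28.35 q [ 0.18  0.36 -0.28  2.18  0.17  0.62  0.94] pos [453.4 -33.8  80. ] phi 156.65 2.734 tilt [ 0.0006 -0.0001] F [-1.   -0.12  5.49] T [-0.005  0.262  0.085] w 0.16 tq7 0.828
```

Request:
move_arm(
  increments="0 0 0 -0.2 0 0 -0.17;0 0 0 -0.2 0 0 -0.17;0 0 0 -0.2 0 0 -0.17;0 0 0 -0.1 0 0 -0.17;0 0 0 -0.2 0 0 -0.17;0 0 0 -0.2 0 0 -0.17;0 0 0 -0.1 0 0 -0.17;0 0 0 -0.2 0 0 -0.17",
)

```text
t: 29.35
eef_pos: [0.4531, -0.0339, 0.0786]
tool_rot: [0.0, 0.774, 0.633, -0.0]
contact_force: [-1.7, -0.2, 5.3]
gripper_width: 0.15
```

```bash
python3 s.py
```

```text
t 29.35 q [-0.1   0.35  0.04  2.2  -0.03  0.59 -0.24] pos [453.1 -33.9  78.6] phi 78.59 1.3717 tilt [ 0.0001 -0.0002] F [-1.74 -0.22  5.35] T [-0.097  0.461  0.128] w 0.15 tq7 1.437
```

Request:
move_arm(
  increments="0 0 0 -0.2 0 0 -0.14;0 0 0 -0.1 0 0 -0.14;0 0 0 -0.2 0 0 -0.14;0 0 0 -0.1 0 0 -0.14;0 0 0 -0.2 0 0 -0.14;0 0 0 -0.1 0 0 -0.14;0 0 0 -0.2 0 0 -0.14;0 0 0 -0.1 0 0 -0.14",
)

```text
t: 30.35
eef_pos: [0.4529, -0.0337, 0.0774]
tool_rot: [-0.0, 0.992, 0.126, -0.0]
contact_force: [-2.1, -0.4, 9.3]
gripper_width: 0.153
```

```bash
python3 s.py
```

```text
t 30.35 q [-0.33  0.36  0.32  2.22 -0.2   0.59 -1.18] pos [452.9 -33.7  77.4] phi 14.48 0.2527 tilt [-0.0003  0.0002] F [-2.06 -0.37  9.25] T [0.016 0.594 0.107] w 0.153 tq7 1.128
```

Request:
move_arm(
  increments="0 0 0 -0.1 0 0 -0.04;0 0 0 0 0 0 -0.04;0 0 0 -0.1 0 0 -0.02;0 0 0 0 0 0 -0.0125;0 0 0 0 0 0 -0.0125;0 0 0 0 0 0 -0.0125;0 0 0 0 0 0 -0.0125;0 0 0 0 0 0 -0.0125",
)

```text
t: 31.35
eef_pos: [0.4529, -0.0337, 0.0772]
tool_rot: [-0.0, 0.999, 0.047, -0.0]
contact_force: [-1.4, 0.7, 9.9]
gripper_width: 0.157
```

```bash
python3 s.py
```

```text
t 31.35 q [-0.37  0.37  0.36  2.22 -0.23  0.59 -1.31] pos [452.9 -33.7  77.2] phi 5.41 0.0944 tilt [-0.0003  0.0004] F [-1.44  0.74  9.89] T [-0.068  0.695  0.073] w 0.157 tq7 0.018
```

Request:
move_arm(
  increments="0 0 0 -0.1 0 0 -0.0125;0 0 0 0 0 0 -0.0125;0 0 0 0 0 0 -0.0125;0 0 0 0 0 0 -0.0125;0 0 0 0 0 0 -0.0125;0 0 0 0 0 0 -0.0125;0 0 0 0 0 0 -0.0125;0 0 0 0 0 0 -0.0125",
)

```text
t: 32.35
eef_pos: [0.4529, -0.0337, 0.0771]
tool_rot: [-0.0, 1.0, -0.003, -0.0]
contact_force: [-1.8, -0.1, 9.6]
gripper_width: 0.154
```

```bash
python3 s.py
```

```text
t 32.35 q [-0.39  0.37  0.39  2.22 -0.25  0.59 -1.39] pos [452.9 -33.7  77.1] phi -0.32 -0.0056 tilt [-0.0003  0.0004] F [-1.81 -0.09  9.64] T [0.003 0.628 0.054] w 0.154 tq7 0.018
```

Request:
move_arm(
  increments="0 0 0 -0.1 0 0 -0.0125;0 0 0 0 0 0 -0.0125;0 0 0 0 0 0 -0.0125;0 0 0 0 0 0 -0.0125;0 0 0 0 0 0 -0.0125;0 0 0 0 0 0 -0.0125;0 0 0 0 0 0 -0.0125;0 0 0 0 0 0 -0.0125",
)

```text
t: 33.35
eef_pos: [0.4529, -0.0336, 0.077]
tool_rot: [-0.0, 0.999, -0.053, -0.0]
contact_force: [-2.9, -0.1, 10.3]
gripper_width: 0.154
```

```bash
python3 s.py
```

```text
t 33.35 q [-0.41  0.37  0.42  2.22 -0.27  0.59 -1.47] pos [452.9 -33.6  77. ] phi -6.05 -0.1055 tilt [-0.0003  0.0004] F [-2.86 -0.07 10.29] T [0.02  0.703 0.074] w 0.154 tq7 0.015
```

Request:
move_arm(
  increments="0 0 0 -0.1 0 0 -0.0125;0 0 0 0 0 0 -0.0125;0 0 0 0 0 0 -0.0125;0 0 0 0 0 0 -0.0125;0 0 0 0 0 0 -0.0125;0 0 0 0 0 0 -0.0125;0 0 0 0 0 0 -0.0125;0 0 0 0 0 0 -0.0125",
)

```text
t: 34.35
eef_pos: [0.4529, -0.0336, 0.0769]
tool_rot: [-0.0, 0.995, -0.103, -0.0]
contact_force: [-3.0, -0.7, 10.2]
gripper_width: 0.153
```

```bash
python3 s.py
```

```text
t 34.35 q [-0.43  0.38  0.44  2.22 -0.29  0.59 -1.55] pos [452.9 -33.6  76.9] phi -11.78 -0.2056 tilt [-0.0004  0.0005] F [-3.04 -0.72 10.18] T [0.064 0.758 0.102] w 0.153 tq7 0.014
```

Request:
move_arm(
  increments="0 0 0 -0.1 0 0 -0.0125;0 0 0 0 0 0 -0.0125;0 0 0 0 0 0 -0.0125;0 0 0 0 0 0 -0.0125;0 0 0 0 0 0 -0.0125;0 0 0 0 0 0 -0.0125;0 0 0 0 0 0 -0.0125;0 0 0 0 0 0 -0.0125",
)

```text
t: 35.35
eef_pos: [0.4529, -0.0336, 0.0768]
tool_rot: [-0.0, 0.988, -0.152, -0.0]
contact_force: [-2.9, 0.5, 10.4]
gripper_width: 0.154
```

```bash
python3 s.py
```

```text
t 35.35 q [-0.45  0.38  0.47  2.22 -0.31  0.6  -1.63] pos [452.9 -33.6  76.8] phi -17.5 -0.3055 tilt [-0.0004  0.0006] F [-2.91  0.54 10.42] T [0.121 0.727 0.107] w 0.154 tq7 0.013
```

Request:
move_arm(
  increments="0 0 0 -0.1 0 0 -0.0125;0 0 0 0 0 0 -0.0125;0 0 0 0 0 0 -0.0125;0 0 0 0 0 0 -0.0125;0 0 0 0 0 0 -0.0125;0 0 0 0 0 0 -0.0125;0 0 0 0 0 0 -0.0125;0 0 0 0 0 0 -0.0125",
)

```text
t: 36.35
eef_pos: [0.4529, -0.0336, 0.0767]
tool_rot: [-0.0, 0.98, -0.201, -0.0]
contact_force: [-2.9, 0.2, 10.6]
gripper_width: 0.159
```

```bash
python3 s.py
```

```text
t 36.35 q [-0.47  0.39  0.5   2.22 -0.33  0.6  -1.71] pos [452.9 -33.6  76.7] phi -23.22 -0.4052 tilt [-0.0005  0.0005] F [-2.93  0.23 10.57] T [0.008 0.774 0.191] w 0.159 tq7 -0.082
```

Request:
move_arm(
  increments="0 0 0 0 0 0 -0.006;0 0 0 0 0 0 -0.006;0 0 0 0 0 0 -0.006;0 0 0 0 0 0 -0.006;0 0 0 0 0 0 -0.006;0 0 0 0 0 0 -0.006;0 0 0 0 0 0 -0.006;0 0 0 0 0 0 -0.006",
)

```text
t: 37.35
eef_pos: [0.4529, -0.0336, 0.0767]
tool_rot: [-0.0, 0.975, -0.224, -0.0]
contact_force: [-2.5, 0.2, 11.0]
gripper_width: 0.152
```

```bash
python3 s.py
```

```text
t 37.35 q [-0.48  0.39  0.51  2.22 -0.33  0.6  -1.75] pos [452.9 -33.6  76.7] phi -25.93 -0.4525 tilt [-0.0005  0.0004] F [-2.51  0.25 11.02] T [-0.039  0.734  0.31 ] w 0.152 tq7 -0.236
```

Request:
move_arm(
  increments="0.5 0 0 0 0 0 0;0.5 0 0 0 0 0 0;1 0 0 25 0 0 0;1 0 0 25 0 0 0;1 15 -4 0 0 0 0.185;1 15 -4 0 0 0 0.185;1 15 -4 0 0 0 0.185;1 15 -4 0 0 0 0.185",
)

```text
t: 38.35
eef_pos: [0.5134, -0.0498, 0.126]
tool_rot: [-0.0, 0.989, 0.146, -0.0]
contact_force: [-0.4, 0.3, 0.0]
gripper_width: 1.002
```

Request:
move_arm(
  increments="1 15 -4 0 0 0 0.185;1 15 -4 0 0 0 0.185;1 15 -4 0 0 0 0.185;1 15 -4 0 0 0 0.185;1 15 -4 0 0 0 0.185;1 15 -4 0 0 0 0.185;1 15 -4 0 0 0 0.185;1 13 -1.5 0 0 0 0.185",
)

```text
t: 39.35
eef_pos: [0.6313, -0.0796, 0.1258]
tool_rot: [-0.0, 0.632, 0.775, -0.0]
contact_force: [-0.0, 0.3, -0.3]
gripper_width: 1.0
```

Request:
move_arm(
  increments="1 0 0 0 0 0 0.185;1 0 0 0 0 0 0.185;1 0 0 0 0 0 0.185;1 0 0 0 0 0 0.185;1 0 0 0 0 0 0.185;1 0 0 0 0 0 0.185;1 0 0 0 0 0 0.185;1 0 0 0 0 0 0.185",
)

```text
t: 40.35
eef_pos: [0.6308, -0.0794, 0.1258]
tool_rot: [-0.0, -0.055, 0.998, 0.0]
contact_force: [0.9, 0.0, -1.1]
gripper_width: 1.001
```

```bash
python3 s.py
```

```text
t 40.35 q [ 0.27  0.55 -0.33  1.73  0.21  0.9   1.53] pos [630.8 -79.4 125.8] phi -173.64 -3.0306 tilt [-0.0008  0.0001] F [ 0.87  0.02 -1.13] T [-0.012 -0.003 -0.009] w 1.001 tq7 -1.718
```

Request:
move_arm(
  increments="1 0.3 0.1 0 0 0 0.17;1 0 0 0 0 0 0.17;1 0 0 0 0 0 0.17;1 0 0 -15 0 0 0;1 0 0 -15 0 0 0;0.6 0 0 -15 0 0 0;0.4 0 0 0 0 0 0;0.3 0 0 0 0 0 0",
)

```text
t: 41.35
eef_pos: [0.6316, -0.0789, 0.0813]
tool_rot: [0.0, -0.303, 0.953, 0.0]
contact_force: [0.2, -0.2, -0.3]
gripper_width: 0.377
```

```bash
python3 s.py
```

```text
t 41.35 q [ 0.33  0.62 -0.42  1.75  0.32  0.85  1.95] pos [631.6 -78.9  81.3] phi -144.76 -2.5266 tilt [0.0001 0.0001] F [ 0.18 -0.15 -0.31] T [-0.035 -0.03   0.065] w 0.377 tq7 -0.011
```

Request:
move_arm(
  increments="0.25 0 0 0 0 0 0;0.2 0 0 0 0 0 0;0 0 0 0 0 0 0;0 0 0 0 0 0 0;0 0 0 0 0 0 0;0 0 0 0 0 0 0;0 0 0 -0.1 0 0 -0.1;0 0 0 -0.1 0 0 -0.1",
)

```text
t: 42.35
eef_pos: [0.6317, -0.0791, 0.0816]
tool_rot: [0.0, -0.205, 0.979, -0.0]
contact_force: [-2.7, -0.3, 5.8]
gripper_width: 0.153
```

```bash
python3 s.py
```

```text
t 42.35 q [ 0.3   0.61 -0.38  1.75  0.29  0.84  1.77] pos [631.7 -79.1  81.6] phi -156.39 -2.7295 tilt [ 0.0006 -0.    ] F [-2.73 -0.29  5.8 ] T [0.055 0.352 0.106] w 0.153 tq7 0.815
```

Well centred. Turn on (0.203 rad so far).

Request:
move_arm(
  increments="0 0 0 -0.2 0 0 -0.17;0 0 0 -0.2 0 0 -0.17;0 0 0 -0.2 0 0 -0.17;0 0 0 -0.1 0 0 -0.17;0 0 0 -0.2 0 0 -0.17;0 0 0 -0.2 0 0 -0.17;0 0 0 -0.1 0 0 -0.17;0 0 0 -0.2 0 0 -0.17",
)

```text
t: 43.35
eef_pos: [0.6315, -0.0795, 0.0803]
tool_rot: [0.0, 0.457, 0.889, -0.0]
contact_force: [-2.4, -0.5, 6.2]
gripper_width: 0.153
```

Request:
move_arm(
  increments="0 0 0 -0.2 0 0 -0.14;0 0 0 -0.1 0 0 -0.14;0 0 0 -0.2 0 0 -0.14;0 0 0 -0.1 0 0 -0.14;0 0 0 -0.2 0 0 -0.14;0 0 0 -0.1 0 0 -0.14;0 0 0 -0.2 0 0 -0.14;0 0 0 -0.1 0 0 -0.14",
)

```text
t: 44.35
eef_pos: [0.6311, -0.0795, 0.0792]
tool_rot: [-0.0, 0.86, 0.511, -0.0]
contact_force: [-3.0, -0.4, 8.9]
gripper_width: 0.156
```

```bash
python3 s.py
```

```text
t 44.35 q [-0.15  0.59  0.25  1.78 -0.19  0.79 -0.31] pos [631.1 -79.5  79.2] phi 61.44 1.0723 tilt [-0.0004 -0.0002] F [-3.03 -0.36  8.9 ] T [-0.034  0.87   0.152] w 0.156 tq7 1.097
```

Request:
move_arm(
  increments="0 0 0 -0.1 0 0 -0.04;0 0 0 0 0 0 -0.04;0 0 0 -0.1 0 0 -0.02;0 0 0 0 0 0 -0.0125;0 0 0 0 0 0 -0.0125;0 0 0 0 0 0 -0.0125;0 0 0 0 0 0 -0.0125;0 0 0 0 0 0 -0.0125",
)

```text
t: 45.35
eef_pos: [0.6311, -0.0794, 0.079]
tool_rot: [-0.0, 0.897, 0.441, -0.0]
contact_force: [-3.5, -0.4, 10.0]
gripper_width: 0.155
```

```bash
python3 s.py
```

```text
t 45.35 q [-0.18  0.6   0.29  1.79 -0.23  0.79 -0.44] pos [631.1 -79.4  79. ] phi 52.37 0.914 tilt [-0.0005 -0.0001] F [-3.5  -0.4   9.99] T [-0.004  0.881  0.069] w 0.155 tq7 -0.006
```

Request:
move_arm(
  increments="0 0 0 -0.1 0 0 -0.0125;0 0 0 0 0 0 -0.0125;0 0 0 0 0 0 -0.0125;0 0 0 0 0 0 -0.0125;0 0 0 0 0 0 -0.0125;0 0 0 0 0 0 -0.0125;0 0 0 0 0 0 -0.0125;0 0 0 0 0 0 -0.0125",
)

```text
t: 46.35
eef_pos: [0.6311, -0.0794, 0.079]
tool_rot: [-0.0, 0.918, 0.396, -0.0]
contact_force: [-4.2, -0.2, 8.7]
gripper_width: 0.154
```

```bash
python3 s.py
```

```text
t 46.35 q [-0.2   0.6   0.31  1.79 -0.25  0.79 -0.52] pos [631.1 -79.4  79. ] phi 46.64 0.814 tilt [-0.0005 -0.0001] F [-4.22 -0.24  8.74] T [0.009 0.899 0.076] w 0.154 tq7 -0.007
```

Request:
move_arm(
  increments="0 0 0 -0.1 0 0 -0.0125;0 0 0 0 0 0 -0.0125;0 0 0 0 0 0 -0.0125;0 0 0 0 0 0 -0.0125;0 0 0 0 0 0 -0.0125;0 0 0 0 0 0 -0.0125;0 0 0 0 0 0 -0.0125;0 0 0 0 0 0 -0.0125",
)

```text
t: 47.35
eef_pos: [0.631, -0.0794, 0.0788]
tool_rot: [-0.0, 0.937, 0.35, -0.0]
contact_force: [-2.7, 0.8, 10.2]
gripper_width: 0.155
```

```bash
python3 s.py
```

```text
t 47.35 q [-0.22  0.61  0.34  1.79 -0.27  0.79 -0.6 ] pos [631.  -79.4  78.8] phi 40.92 0.7141 tilt [-0.0006 -0.    ] F [-2.67  0.77 10.25] T [-0.012  0.917  0.114] w 0.155 tq7 -0.008
```

Request:
move_arm(
  increments="0 0 0 -0.1 0 0 -0.0125;0 0 0 0 0 0 -0.0125;0 0 0 0 0 0 -0.0125;0 0 0 0 0 0 -0.0125;0 0 0 0 0 0 -0.0125;0 0 0 0 0 0 -0.0125;0 0 0 0 0 0 -0.0125;0 0 0 0 0 0 -0.0125",
)

```text
t: 48.35
eef_pos: [0.631, -0.0793, 0.0787]
tool_rot: [-0.0, 0.953, 0.302, -0.0]
contact_force: [-2.9, 0.8, 10.0]
gripper_width: 0.155
```

```bash
python3 s.py
```

```text
t 48.35 q [-0.24  0.61  0.36  1.79 -0.29  0.79 -0.68] pos [631.  -79.3  78.7] phi 35.19 0.6141 tilt [-0.0006  0.0001] F [-2.9   0.78 10.02] T [0.086 0.954 0.102] w 0.155 tq7 -0.009
```

Turned 3.14 rad, still free.

Request:
move_arm(
  increments="0 0 0 -0.1 0 0 -0.0125;0 0 0 0 0 0 -0.0125;0 0 0 0 0 0 -0.0125;0 0 0 0 0 0 -0.0125;0 0 0 0 0 0 -0.0125;0 0 0 0 0 0 -0.0125;0 0 0 0 0 0 -0.0125;0 0 0 0 0 0 -0.0125",
)

```text
t: 49.35
eef_pos: [0.631, -0.0793, 0.0786]
tool_rot: [-0.0, 0.967, 0.254, -0.0]
contact_force: [-3.8, 0.2, 8.8]
gripper_width: 0.153
```

```bash
python3 s.py
```

```text
t 49.35 q [-0.25  0.62  0.39  1.79 -0.31  0.8  -0.76] pos [631.  -79.3  78.6] phi 29.46 0.5141 tilt [-0.0007  0.0001] F [-3.85  0.18  8.76] T [0.032 0.911 0.108] w 0.153 tq7 -0.01
```

Request:
move_arm(
  increments="0 0 0 -0.1 0 0 -0.0125;0 0 0 0 0 0 -0.0125;0 0 0 0 0 0 -0.0125;0 0 0 0 0 0 -0.0125;0 0 0 0 0 0 -0.0125;0 0 0 0 0 0 -0.0125;0 0 0 0 0 0 -0.0125;0 0 0 0 0 0 -0.0125",
)

```text
t: 50.35
eef_pos: [0.631, -0.0793, 0.0786]
tool_rot: [-0.0, 0.979, 0.206, -0.0]
contact_force: [-3.8, 0.2, 10.0]
gripper_width: 0.154
```

```bash
python3 s.py
```

```text
t 50.35 q [-0.27  0.62  0.42  1.79 -0.33  0.8  -0.84] pos [631.  -79.3  78.6] phi 23.75 0.4145 tilt [-0.0006  0.    ] F [-3.81  0.22 10.01] T [0.044 0.95  0.153] w 0.154 tq7 -0.117
```

Request:
move_arm(
  increments="0 0 0 0 0 0 -0.006;0 0 0 0 0 0 -0.006;0 0 0 0 0 0 -0.006;0 0 0 0 0 0 -0.006;0 0 0 0 0 0 -0.006;0 0 0 0 0 0 -0.006;0 0 0 0 0 0 -0.006;0 0 0 0 0 0 -0.005",
)

```text
t: 51.35
eef_pos: [0.631, -0.0793, 0.0785]
tool_rot: [-0.0, 0.983, 0.183, -0.0]
contact_force: [-4.6, 0.2, 9.4]
gripper_width: 0.148
```

```bash
python3 s.py
```

```text
t 51.35 q [-0.28  0.62  0.43  1.79 -0.34  0.8  -0.88] pos [631.  -79.3  78.5] phi 21.09 0.3681 tilt [-0.0006 -0.0001] F [-4.62  0.17  9.42] T [-0.101  0.917  0.341] w 0.148 tq7 -0.284
```

Request:
move_arm(
  increments="0.5 0 0 0 0 0 0;0.5 0 0 0 0 0 0;1 0 0 25 0 0 0;1 0 0 25 0 0 0;1 0 -50 30 0 0 0;1 0 -50 30 0 0 0;1 0 -50 20 0 0 0;1 0 0 0 0 0 0",
)

```text
t: 52.35
eef_pos: [0.6307, -0.236, 0.2101]
tool_rot: [0.002, 0.984, 0.179, 0.001]
contact_force: [0.3, 0.8, -0.2]
gripper_width: 0.999
```

```bash
python3 - <<'E'
from s import st
from station import vision
import cv2,numpy as np
im,d=vision.read_camera("scene"); np.savez("scene2.npz",im=im,d=d,**vision.calibration("scene"))
cv2.imwrite("pics/e1.png",im[:,:,::-1])
im,d=vision.read_camera("top"); np.savez("top2.npz",im=im,d=d,**vision.calibration("top"))
cv2.imwrite("pics/e1t.png",im[:,:,::-1]);st()
from h import pts
for n in ("scene","top"):
  for k in (0,2):
    I,P,D=pts(n,f"{n}{k}.npz"); i=I.astype(int); c=np.array([.5422,-.0564]) if n=="x" else (np.array([.548,-.054]) if n=="scene" else np.array([.540,-.056]))
    a=np.radians(30.6); dx=P[...,:2]-c; u=dx@[np.cos(a),np.sin(a)]; v=dx@[-np.sin(a),np.cos(a)]
    m=(abs(u)<85)&(abs(u)<.085)&(abs(v)<.085)&(np.hypot(u,v)>.05)&(D>0)&(i.max(-1)-i.min(-1)<30)&(P[...,2]<.075)&(P[...,2]>.045)
    X=np.c_[u[m],v[m],np.ones(m.sum())]; z=P[...,2][m]
    s=np.linalg.lstsq(X,z,rcond=None)[0]; r=abs(z-X@s)<.004; s=np.linalg.lstsq(X[r],z[r],rcond=None)[0]
    print(n,k,m.sum(),s.round(4))
E
```

```text
t 52.45 q [-0.09  0.53  0.51  1.61 -0.28  1.07 -0.71] pos [ 631.2 -229.3  207.5] phi 20.97 0.366 tilt [-0.0001  0.0005] F [ 0.46 -0.36 -0.11] T [ 0.058 -0.018 -0.006] w 1.002 tq7 0.027
scene 0 1350 [0.0021 0.0011 0.0601]
scene 2 1280 [-0.0007 -0.0041  0.0568]
top 0 2124 [-0.0016  0.0008  0.0628]
top 2 2118 [-0.0016 -0.0051  0.0595]
```

View pics/e1.png

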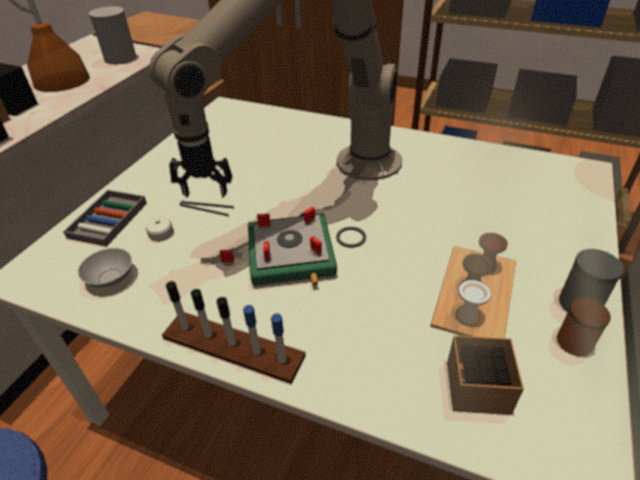

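```bash
python3 - <<'E'
from h import *
im,P,d=pts("top","top2.npz"); z=np.load("top2.npz"); i=im.astype(int); C=-z['R'].T@z['t']
m=((i[...,0]>i[...,1]+60)&(i[...,0]>100)&(P[...,2]>.095)&(abs(P[...,0]-.55)<.2)&(abs(P[...,1]+.05)<.2)).astype(np.uint8)
k,l,s,c=cv2.connectedComponentsWithStats(m)
for j in range(1,k):
    if s[j,4]<15: continue
    v,u=np.nonzero(l==j); r=np.c_[(u-z['cx'])/z['fx'],(v-z['cy'])/z['fy'],np.ones(len(u))]@z['R']; q=(C+r*((.105-C[2])/r[:,2])[:,None])[:,:2]*1000
    e,V=np.linalg.eigh(np.cov(q.T)); print(len(u),q.mean(0).round(1),"angle",np.degrees(np.arctan2(V[1,1],V[0,1])).round(1))
im,P,d=pts("top"); 
E
```

```text
58 [629.7 -78. ] angle -155.7
59 [563.1  33.5] angle 63.0
57 [451.8 -32.8] angle 155.3
```

Request:
move_arm(
  increments="1 -13 52 -10 0 0 0.12;1 -13 52 -10 0 0 0.12;1 -13 52 -10 0 0 0.12;1 -13 52 -20 0 0 0.12;1 -14 54 -25 0 0 0.16;1 0 0 0 0 0 0;1 0 0 0 0 0 0;1 0 0 0 0 0 0",
)

```text
t: 53.45
eef_pos: [0.5658, 0.0319, 0.1331]
tool_rot: [0.0, 0.876, 0.482, 0.0]
contact_force: [0.2, -1.4, -0.3]
gripper_width: 1.0
```

```bash
python3 - <<'E'
from s import st; st()
from h import *
for n in ("top0.npz",):
    im,P,d=pts("top",n); z=np.load(n); i=im.astype(int); C=-z['R'].T@z['t']
    m=((i[...,0]>i[...,1]+60)&(i[...,0]>100)&(P[...,2]>.095)&(abs(P[...,0]-.55)<.2)&(abs(P[...,1]+.05)<.2)).astype(np.uint8)
    k,l,s,c=cv2.connectedComponentsWithStats(m)
    for j in range(1,k):
        if s[j,4]<15: continue
        v,u=np.nonzero(l==j); r=np.c_[(u-z['cx'])/z['fx'],(v-z['cy'])/z['fy'],np.ones(len(u))]@z['R']; q=(C+r*((.105-C[2])/r[:,2])[:,None])[:,:2]*1000
        e,V=np.linalg.eigh(np.cov(q.T)); print(len(u),q.mean(0).round(1),"angle",np.degrees(np.arctan2(V[1,1],V[0,1])).round(1))
E
```

```text
t 53.45 q [-0.4   0.43  0.3   1.93 -0.17  0.81 -0.58] pos [565.8  31.9 133.1] phi 57.6 1.0053 tilt [ 0.0007 -0.0005] F [ 0.18 -1.36 -0.25] T [-0.011  0.024 -0.014] w 1.0 tq7 -0.004
57 [629.8 -78.8] angle -144.4
56 [563.3  32.7] angle 60.0
56 [ 518.1 -144.8] angle 107.9
57 [451.8 -32.9] angle 167.6
```

Request:
move_arm(
  increments="1 -0.5 0.7 -15 0 0 0.002;1 0 0 -15 0 0 0;1 0 0 -15 0 0 0;0.5 0 0 -13 0 0 0;0.3 0 0 0 0 0 0;0.22 0 0 0 0 0 0;0 0 0 0 0 0 0;0 0 0 0 0 0 0",
)

```text
t: 54.45
eef_pos: [0.5653, 0.0334, 0.0754]
tool_rot: [0.0, 0.875, 0.484, 0.0]
contact_force: [-0.5, -1.3, 2.4]
gripper_width: 0.153
```

```bash
python3 s.py
```

```text
t 54.45 q [-0.38  0.51  0.27  1.96 -0.2   0.7  -0.55] pos [565.3  33.4  75.4] phi 57.86 1.0099 tilt [ 0.0012 -0.0002] F [-0.49 -1.33  2.38] T [-0.362  0.023  0.348] w 0.153 tq7 -0.328
```

Request:
move_arm(
  increments="0 0 0 0 0 0 0;0 0 0 0 0 0 0;0 0 0 0 0 0 0;0 0 0 0 0 0 0;0 0 0 0 0 0 0;0 0 0 0 0 0 0;0 0 0 0 0 0 0;0 0 0 0 0 0 0",
)

```text
t: 55.45
eef_pos: [0.5654, 0.0334, 0.0754]
tool_rot: [0.0, 0.875, 0.483, 0.0]
contact_force: [-0.7, -1.3, 5.8]
gripper_width: 0.16
```

```bash
python3 s.py
```

```text
t 55.45 q [-0.38  0.51  0.27  1.96 -0.2   0.7  -0.55] pos [565.4  33.4  75.4] phi 57.83 1.0093 tilt [ 0.001  -0.0001] F [-0.68 -1.26  5.75] T [-0.47   0.126  0.276] w 0.16 tq7 -0.326
```

Request:
move_arm(
  increments="0.5 0 0 0 0 0 0;0.5 0 0 0 0 0 0;1 0 0 25 0 0 0;1 0 0 30 0 0 0;1 0 0 40 0 0 0;1 0 0 40 0 0 0;1 0 0 0 0 0 0;1 0 0 0 0 0 0",
)

```text
t: 56.45
eef_pos: [0.5643, 0.0338, 0.2092]
tool_rot: [-0.0, 0.875, 0.484, -0.0]
contact_force: [-1.4, -0.5, -0.1]
gripper_width: 1.0
```

```bash
python3 - <<'E'
from s import st
from station import bot
st(); print(bot.hand_in())
E
```

```text
t 56.45 q [-0.43  0.33  0.33  1.86 -0.13  0.97 -0.61] pos [564.3  33.8 209.2] phi 57.84 1.0094 tilt [-0.001   0.0002] F [-1.36 -0.54 -0.11] T [ 0.013  0.021 -0.06 ] w 1.0 tq7 -0.005
the job is handed in; nothing more can be done
None
```

I tightened all four nuts in cross order: nut_a, then nut_c, nut_b and nut_d. I handed the job in at t = 56.5 s of the 72 s allowed, with the gripper open and clear of everything; no verdict was reported.

| Nut | Bit after about (rad) | Stopped, above its free-running moment (N m) |
|---|---|---|
| nut_a | 3.05 | 0.23 |
| nut_c | 2.98 | 0.21 |
| nut_b | 3.31 | 0.23 |
| nut_d | 3.31 | 0.25 |

- **Plate:** the depth images show it sank about 3.3 mm, and its tilt changed by about 0.003 to 0.006 rad, within the limit of 0.012.
- **nut_a:** I gripped it again at the end. It was still where I left it and held about 0.28 to 0.35 N m.
- **nut_b and nut_d:** I checked these only in the top picture, where they looked unmoved to within a few degrees.
- **nut_c:** I did not re-check it after release; it was not picked up in the last top picture.
- **Other things on the counter:** they looked untouched in the last scene picture. I did not measure their positions.
- **Disagreement:** the two cameras differed by about 9 mm in where the nuts were. I took the true positions from grasping nut_a and then nut_c. On nut_a this needed one regrasp after the first 0.76 rad.

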